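Stroke the flip stops down along the curved bending fence

TASK

The next metal strip will be fed along the curved fence from the red cup's end to the brass candle socket's end, so its five yellow flip stops must be folded out of the way. Trace along the fence with the fingertips from the red cup's end towards the brass socket's end, gently pushing the stops over one after another in that order, until all five lie well down (clearly more than half way) towards the brass socket's end. Use a light touch, and leave the cup, socket, spoon and the other loose things standing or lying where they are.

Things in the scene. Friction and masses are not known exactly. Their poses are not given: they have to be found in the camera images.
- fence: Dark steel base plate, 170 x 360 mm and 12 mm thick, bolted to the bench, carrying a low aluminium fence 12 mm wide whose top is 30 mm above the bench. The fence curves gently (radius 250 mm). Origin: centre of the plate's underside at bench height. Its y axis runs along the 360 mm length and x across it, z up; the middle of the fence is over the origin and both ends of the fence bend towards -x.
- stop1 (a joint): Flip stop 1 of 5, numbered from the fence's -y end to its +y end: a yellow flap 24 mm wide (across the fence), 4 mm thick, standing 36 mm tall above its hinge pin, rounded at the top. Value in rad: 0 upright, positive leaning along the fence towards its +y end, negative towards its -y end, limits -1.5 and 1.5. Stiff hinge: it takes about 1 N at the edge and stays where it is left.
- hinge1 (a point): Middle of the hinge pin of flip stop 1, on the fence's centre line, 34 mm above the bench; an upright stop's top is 36 mm above this point. Neighbouring hinges are 46 mm apart along the arc. x points across the fence. Fingertips carried along the fence 6 to 20 mm above the pins push each stop over in passing; a stop lying flat reaches 5 mm above its pin.
- stop2 (a joint): Flip stop 2 of 5, numbered from the fence's -y end to its +y end: a yellow flap 24 mm wide (across the fence), 4 mm thick, standing 36 mm tall above its hinge pin, rounded at the top. Value in rad: 0 upright, positive leaning along the fence towards its +y end, negative towards its -y end, limits -1.5 and 1.5. Stiff hinge: it takes about 1 N at the edge and stays where it is left.
- hinge2 (a point): Middle of the hinge pin of flip stop 2, on the fence's centre line, 34 mm above the bench; an upright stop's top is 36 mm above this point. Neighbouring hinges are 46 mm apart along the arc. x points across the fence. Fingertips carried along the fence 6 to 20 mm above the pins push each stop over in passing; a stop lying flat reaches 5 mm above its pin.
- stop3 (a joint): Flip stop 3 of 5, numbered from the fence's -y end to its +y end: a yellow flap 24 mm wide (across the fence), 4 mm thick, standing 36 mm tall above its hinge pin, rounded at the top. Value in rad: 0 upright, positive leaning along the fence towards its +y end, negative towards its -y end, limits -1.5 and 1.5. Stiff hinge: it takes about 1 N at the edge and stays where it is left.
- hinge3 (a point): Middle of the hinge pin of flip stop 3, on the fence's centre line, 34 mm above the bench; an upright stop's top is 36 mm above this point. Neighbouring hinges are 46 mm apart along the arc. x points across the fence. Fingertips carried along the fence 6 to 20 mm above the pins push each stop over in passing; a stop lying flat reaches 5 mm above its pin.
- stop4 (a joint): Flip stop 4 of 5, numbered from the fence's -y end to its +y end: a yellow flap 24 mm wide (across the fence), 4 mm thick, standing 36 mm tall above its hinge pin, rounded at the top. Value in rad: 0 upright, positive leaning along the fence towards its +y end, negative towards its -y end, limits -1.5 and 1.5. Stiff hinge: it takes about 1 N at the edge and stays where it is left.
- hinge4 (a point): Middle of the hinge pin of flip stop 4, on the fence's centre line, 34 mm above the bench; an upright stop's top is 36 mm above this point. Neighbouring hinges are 46 mm apart along the arc. x points across the fence. Fingertips carried along the fence 6 to 20 mm above the pins push each stop over in passing; a stop lying flat reaches 5 mm above its pin.
- stop5 (a joint): Flip stop 5 of 5, numbered from the fence's -y end to its +y end: a yellow flap 24 mm wide (across the fence), 4 mm thick, standing 36 mm tall above its hinge pin, rounded at the top. Value in rad: 0 upright, positive leaning along the fence towards its +y end, negative towards its -y end, limits -1.5 and 1.5. Stiff hinge: it takes about 1 N at the edge and stays where it is left.
- hinge5 (a point): Middle of the hinge pin of flip stop 5, on the fence's centre line, 34 mm above the bench; an upright stop's top is 36 mm above this point. Neighbouring hinges are 46 mm apart along the arc. x points across the fence. Fingertips carried along the fence 6 to 20 mm above the pins push each stop over in passing; a stop lying flat reaches 5 mm above its pin.
- red_cup: Small loose red cup, 40 mm wide and 45 mm high, standing on the base plate by one end of the fence, about 80 mm to the fence's +x side of it. Marks the end where the stroke starts. Origin: centre of its underside.
- brass_socket: Loose brass candle socket, round, foot 44 mm wide and 45 mm high, standing on the base plate by the other end of the fence, about 80 mm to the fence's +x side of it. Marks the end towards which the stops must lie. Origin: centre of its underside.
- spoon: Loose steel spoon 130 mm long and up to 10 mm high, lying on the base plate behind the fence's middle, about 60 mm to the +x side and along it. Not to be disturbed. Its own long direction is x.
- hammer: Loose hammer lying on the bench to the left (+y). Not to be disturbed.
- screwdriver: Loose screwdriver lying on the bench to the right (-y). Not to be disturbed.
- polish_jar: Loose closed jar, 60 mm wide and 75 mm high, on the bench at the far right. Origin: centre of its underside. Not to be disturbed.
- bowl: Loose steel bowl, 110 mm wide and 45 mm high, on the bench at the far left. Origin: centre of its underside. Not to be disturbed.

How it is judged:
On the way, in this order (a step that is already met when the one before it is completed fails the run):
1. the first stop (beside the red cup) is pushed over towards the brass socket's end by more than 0.78 rad (45 degrees) (((y of brass_socket in the frame of fence above 0 m and value of joint stop1 above 0.78 rad) or (y of brass_socket in the frame of fence below 0 m and value of joint stop5 below -0.78 rad))).
2. the second stop is pushed over towards the brass socket's end by more than 0.78 rad (45 degrees) (((y of brass_socket in the frame of fence above 0 m and value of joint stop2 above 0.78 rad) or (y of brass_socket in the frame of fence below 0 m and value of joint stop4 below -0.78 rad))).
3. the middle stop is pushed over towards the brass socket's end by more than 0.78 rad (45 degrees) (((y of brass_socket in the frame of fence above 0 m and value of joint stop3 above 0.78 rad) or (y of brass_socket in the frame of fence below 0 m and value of joint stop3 below -0.78 rad))).
4. the fourth stop is pushed over towards the brass socket's end by more than 0.78 rad (45 degrees) (((y of brass_socket in the frame of fence above 0 m and value of joint stop4 above 0.78 rad) or (y of brass_socket in the frame of fence below 0 m and value of joint stop2 below -0.78 rad))).
5. the last stop (beside the brass socket) is pushed over towards the brass socket's end by more than 0.78 rad (45 degrees) (((y of brass_socket in the frame of fence above 0 m and value of joint stop5 above 0.78 rad) or (y of brass_socket in the frame of fence below 0 m and value of joint stop1 below -0.78 rad))).
At the end, for the whole second after the job is handed in: All five stops lean more than 0.78 rad (45 degrees) from upright towards the brass socket's end of the fence, and every loose thing is within 20 mm of where it started (((y of brass_socket in the frame of fence above 0 m and value of joint each of stop1, stop2, stop3, stop4, stop5 above 0.78 rad) or (y of brass_socket in the frame of fence below 0 m and value of joint each of stop1, stop2, stop3, stop4, stop5 below -0.78 rad)) and distance of each of red_cup, brass_socket, spoon, hammer, screwdriver, polish_jar, bowl from where it was at the start of the episode below 0.02 m); the robot touches nothing.
It fails at once if a loose thing is moved, carried or lifted by more than 20 mm (distance of any of red_cup, brass_socket, spoon, hammer, screwdriver, polish_jar, bowl from where it was at the start of the episode above 0.02 m).
It fails at once if the fence or its stops are pushed harder than 20 N (contact force between any of the fingers, the arm and fence above 20 N).
It also fails if it takes over 42 s, if anything falls off the work surface, if the arm or the gripper's body presses on something with over 40 N, if the wrist force passes 120 N, or if a joint passes its speed limit or range.

ROBOT

A 6-joint arm with a two-finger parallel gripper is mounted at the origin on the work surface. World frame = base frame: x ahead of the robot, y to its left, z up, the work surface at z = 0. Lengths are in m, angles in rad, forces in N, time in s.
With the tool pointing down it reaches from about 0.35 to 0.85 m from the base axis. Payload 8.1 kg.
Tool frame: the origin (TCP) lies at the very end of the fingers, on their centre line; the grasp point (between the pads) lies 19 mm behind it; z points along the fingers, y is the line along which they close (so a half turn about z gives the same grasp; the last joint's range is limited). The gripper opens to 85 mm and grips with 20 to 120 N. Pads are 22 mm wide; open, the fingers measure 114 mm over their backs; the gripper's body (76 mm by 85 mm) begins 54 mm behind the grasp point. The pads swing forward as they close: fully open they stand 13 mm farther back than shut.
Start: joints at [-1.251, 0.13, 1.488, -0, 1.523, -0.085], TCP at [0.236, -0.552, 0.193] pointing down, gripper open.
Joint ranges: [-2.96, 2.96], [-0.89, 2.26], [0.02, 2.5], [-1.34, 4.48], [0, 2.73], [-2.66, 2.66]. Speed limits (rad/s): [2.39, 2.39, 2.79, 3.14, 3.14, 3.14].

INTERFACE

Orientations are given as [roll, pitch, yaw] about the fixed x, y, z axes, in that order (R = Rz(yaw) Ry(pitch) Rx(roll)).
In Python, from bench import monitor, viewer, job gives the robot as it stands. The module is installed in compiled form; this text tells all that it offers.
- The arm moves only by the tool drive_tool, never from a script. Its argument "plan" is a list of rows, each an object of numbers: "tx", "ty", "tz": the shift along the tool's x, y, z in m; "roll": the turn about the tool's z in rad; "fingers": the opening, from -1 (shut) to 1 (fully open), so that 0 is half open. In form: [{"tx": .., "ty": .., "tz": .., "roll": .., "fingers": ..}, ...]. A call has 1 to 8 rows; each row is the pose to reach, as a shift and turn from the pose commanded when the call began, along the tool's axes at that moment; what a row does not reach only later rows make up. A row lasts 1/12 s, in which the tool goes at most 41.7 mm and 7.16 degrees, less where a joint would pass 70% of its speed; a pose out of reach is approached as far as the arm can. A call with a gripper value outside its range is refused whole. The fingers move at their own pace and stop on an object; the grip force is fixed at half the most. Time passes only in rows, so rows that repeat a pose let the fingers close. It gives the time, the measured TCP pose, the force, the opening and the grip force at its end, in the units of the state.
- monitor.sense(): the state, without advancing time (a new reading comes with each control period).
- viewer.read_camera(name): name is "scene" or "top"; returns a dict with "pixels" (480x640x3 uint8, red, green, blue), "K" (3x3 intrinsics, pixels), "xyz" and "attitude" of the camera in the world. Camera axes: x right, y down, z forward; pixel columns grow to the right and rows downward; lengths in m; the calibration is good to about 2 mm. A picture is of the moment at which its call begins. There is no depth.
- job.hand_in(): hands the job in; it is judged then, once.
The state is a dict: "clock": time; "joint_positions": joint angles; "qd": joint speeds; "joint_efforts": joint torques, N m; "position": TCP position; "orientation": TCP orientation; "ft_force": force on the tool from outside, world axes, zero at the start; "torque": the same for the moment, N m; "width": finger opening in m; "finger_force": force on a finger pad.
Only numpy, scipy, OpenCV 4.12 (cv2) and the standard library are available. Lean on these libraries where they do the work, as an engineer would, in place of code of your own. Each camera call takes 0.05 s, during which the arm holds its last target. There are 200 camera calls.

## Working session

There is one attempt and no reset: what is moved stays moved. The work goes in short steps, Python scripts to look and compute and a tool call to move; the robot and the scene stay as the last step left them, time stands still between calls to the robot, and variables do not carry over. Pictures are saved under pics/ and viewed, at most 10 in all, crops included, and the job is handed in when it is done.

Besides the shell and the picture viewer there is one more tool, called after "Emit:" as name(argument=value, ...), one argument or row to a line, values as JSON. drive_tool: Moves the arm, as the interface text tells. Its arguments: {"type":"object","properties":{"plan":{"type":"array","items":{"type":"object","properties":{"tx":{"type":"number"},"ty":{"type":"number"},"tz":{"type":"number"},"roll":{"type":"number"},"fingers":{"type":"number"}}}}},"required":["plan"]}

```bash
mkdir -p pics
cat > h.py <<'E'
import numpy as np, cv2
from scipy.spatial.transform import Rotation as R
from bench import monitor, viewer, job
def cam(n):
    c=viewer.read_camera(n); c['pixels']=np.asarray(c['pixels']); return c
def rot(c):
    a=np.array(c['attitude'],float); return a if a.shape==(3,3) else R.from_euler('xyz',a).as_matrix()
def plane(c,uv,z):
    d=rot(c)@np.linalg.inv(c['K'])@np.array([uv[0],uv[1],1.]); o=np.array(c['xyz']); return o+d*(z-o[2])/d[2]
def proj(c,p):
    q=np.array(c['K'])@rot(c).T@(np.array(p)-c['xyz']); return q[:2]/q[2]
E
python3 - <<'E'
from h import *
s=monitor.sense(); print(s)
for n in('scene','top'):
    c=cam(n); print(n,c['xyz'],c['attitude'],c['K']); cv2.imwrite(f'pics/{n}.png',c['pixels'][:,:,::-1])
    hsv=cv2.cvtColor(c['pixels'],cv2.COLOR_RGB2HSV)
    for k,lo,hi in(('yel',(22,120,80),(35,255,255)),('red',(0,150,60),(6,255,255))):
        m=cv2.inRange(hsv,lo,hi); N,_,st,ce=cv2.connectedComponentsWithStats(m)
        for i in range(1,N):
            if st[i,4]>25: print(k,st[i],ce[i].round(1))
E
```

```text
{'clock': 0.0, 'joint_positions': array([-1.25137033e+00,  1.31166729e-01,  1.48931356e+00, -1.19512707e-05,
        1.52298079e+00, -8.54254438e-02]), 'qd': array([-0.00076068,  0.00124265, -0.00028352,  0.00040916, -0.00192794,
        0.00048224]), 'joint_efforts': array([ 7.49521132e-05, -5.69395137e+01, -5.00557172e+01, -1.64583389e-04,
        1.46433525e-02, -1.67504402e-05]), 'position': array([ 0.23613266, -0.55089484,  0.19162234]), 'orientation': array([-3.13973003e+00, -1.47523473e-04,  4.04851885e-01]), 'ft_force': array([-0.0700948 ,  0.16535528, -0.0848532 ]), 'torque': array([ 0.0254134 ,  0.03412576, -0.00254759]), 'finger_force': 0.0, 'width': 0.08536757726885795}
scene [ 1.10854063 -0.31821857  0.91561815] [-2.52738386 -0.00510684  1.04039495] [[526.09556066   0.         322.83106065]
 [  0.         526.09556066 239.16251741]
 [  0.           0.           1.        ]]
yel [250 277  14  12  77] [257.1 282.4]
red [373 245  20  26 390] [382. 257.]
top [ 0.33800672 -0.02119539  1.15594828] [-2.91418645  0.00426506 -1.45656857] [[515.18894822   0.         317.24396304]
 [  0.         515.18894822 237.36857685]
 [  0.           0.           1.        ]]
red [604 167  19  14 131] [612.9 173.6]
red [283 190  18  20 271] [291.8 199. ]
```

View pics/scene.png

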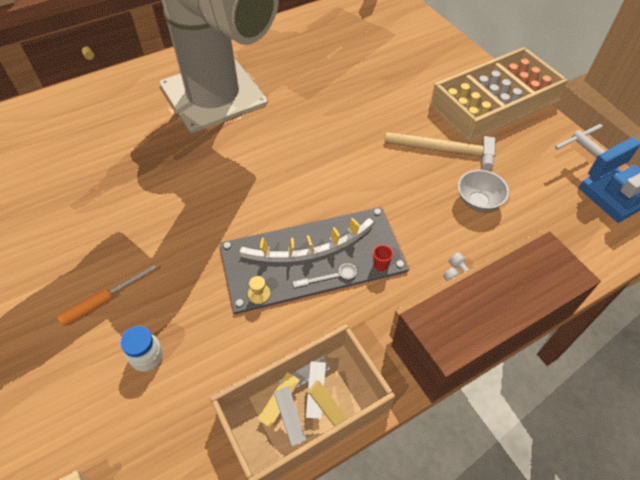

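View pics/top.png

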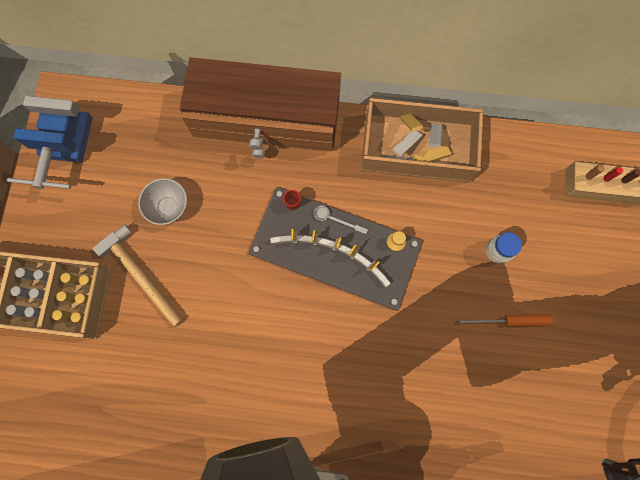

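The scene view shows the plate around (313,258), the red cup at (382,257) and the brass socket at (258,290). In the top view the cup is at (292,199), the socket at (397,240) and the stops lie from (293,235) to (377,265). So the stroke runs from the fence's +y end (stop5) to its -y end (stop1).

```bash
cat > m.py <<'E'
from h import *
c=cam('top'); hsv=cv2.cvtColor(c['pixels'],cv2.COLOR_RGB2HSV)
roi=np.zeros((480,640),np.uint8); roi[180:315,240:430]=255
m=cv2.inRange(hsv,(0,0,30),(180,75,120))&roi
m=cv2.morphologyEx(m,cv2.MORPH_CLOSE,np.ones((9,9)))
ct=max(cv2.findContours(m,0,2)[0],key=cv2.contourArea)
P=np.array([plane(c,p[0],.012)[:2] for p in ct],np.float32)
r=cv2.minAreaRect(P*1000); print('rect mm',r)
ctr=np.array(r[0])/1000; b=cv2.boxPoints(r)/1000
e=max([(b[1]-b[0]),(b[2]-b[1])],key=np.linalg.norm); e=e/np.linalg.norm(e)
Y=e if e[1]>0 else -e; X=np.array([Y[1],-Y[0]])
print('ctr',ctr,'Y',Y,'yaw',np.arctan2(-X[1]*-1,X[0]))
print('screws', [(plane(c,u,.012)[:2]).round(4) for u in((279,194),(257,249),(415,243),(394,302))])
def T(x,y,z): return np.r_[ctr+X*x+Y*y,z]
H=[]
for i in range(5):
    a=(i-2)*.046/.25; H.append(T(-.25*(1-np.cos(a)),.25*np.sin(a),.034))
print('hinges1-5',np.round(H,4))
s=cam('scene')
for n,k,(x,y,w,h),f in(('top',c,(240,180,190,130),4),('scene',s,(210,200,205,120),3.9)):
    im=cv2.resize(k['pixels'][y:y+h,x:x+w],None,fx=f,fy=f,interpolation=cv2.INTER_CUBIC)[:,:,::-1].copy()
    for q in H:
        for z,col in((.034,(255,0,255)),(.07,(0,255,0))):
            u=(proj(k,[q[0],q[1],z])-[x,y]+.5)*f; cv2.circle(im,tuple(int(v) for v in u),3,col,-1)
    for a in np.linspace(-.5,.5,30):
        u=(proj(k,T(-.25*(1-np.cos(a)),.25*np.sin(a),.03))-[x,y]+.5)*f; cv2.circle(im,tuple(int(v) for v in u),1,(255,255,0),-1)
    cv2.imwrite(f'pics/z_{n}.png',im)
E
python3 m.py
```

```text
rect mm ((583.2564086914062, -28.670425415039062), (358.4530334472656, 168.95260620117188), 75.44195556640625)
ctr [ 0.58325641 -0.02867043] Y [0.25136068 0.9678935 ] yaw -0.2540858
screws [array([0.6932, 0.114 ]), array([0.5581, 0.1465]), array([ 0.6125, -0.2083]), array([ 0.4738, -0.1717])]
hinges1-5 [[ 0.5444 -0.1115  0.034 ]
 [ 0.5677 -0.0719  0.034 ]
 [ 0.5833 -0.0287  0.034 ]
 [ 0.5907  0.0167  0.034 ]
 [ 0.5897  0.0626  0.034 ]]
```

View pics/z_top.png

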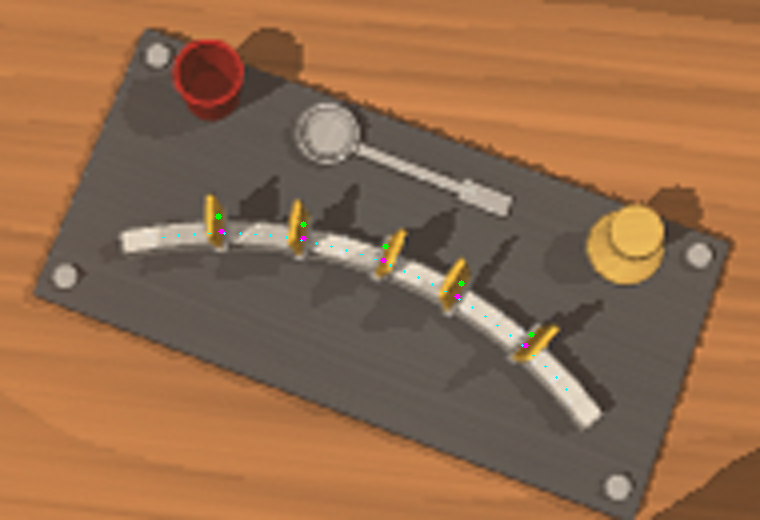

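View pics/z_scene.png

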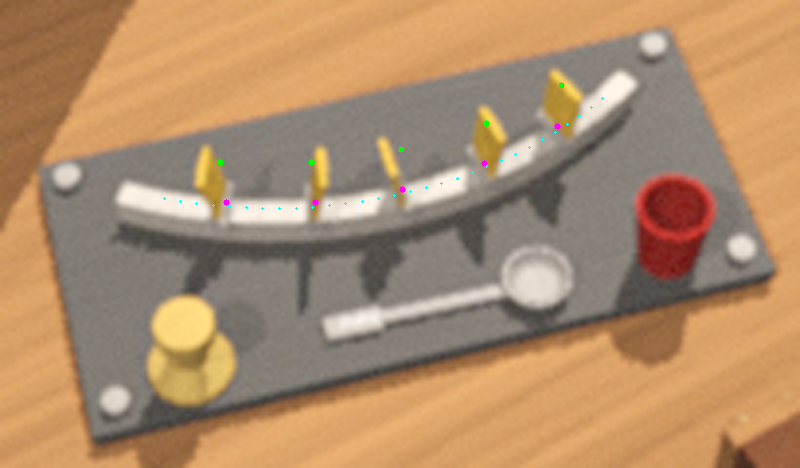

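The plate frame fits both views: the overlaid fence arc and hinge dots fall on the stops within 2–3 mm, at (222,232) to (525,345) in the top crop. Next I shut the fingers and go above the fence beyond the cup-side stop.

Emit:
drive_tool(
  plan=[
    {"tx": 0.03,"ty": -0.024,"tz": 0,"roll": 0,"fingers": -1},
    {"tx": 0.06,"ty": -0.049,"tz": 0,"roll": 0,"fingers": -1},
    {"tx": 0.09,"ty": -0.073,"tz": 0,"roll": 0,"fingers": -1},
    {"tx": 0.12,"ty": -0.098,"tz": 0,"roll": 0,"fingers": -1},
    {"tx": 0.15,"ty": -0.122,"tz": 0,"roll": 0,"fingers": -1},
    {"tx": 0.18,"ty": -0.147,"tz": 0,"roll": 0,"fingers": -1},
    {"tx": 0.21,"ty": -0.171,"tz": 0,"roll": 0,"fingers": -1},
    {"tx": 0.24,"ty": -0.196,"tz": 0,"roll": 0,"fingers": -1},
  ],
)

```text
clock: 0.87
position: [0.3801, -0.2751, 0.1927]
orientation: [3.141, -0.0, 0.404]
ft_force: [1.1, -0.4, 0.1]
width: -0.0003
finger_force: 0.0
```

Emit:
drive_tool(
  plan=[
    {"tx": 0.03,"ty": -0.024,"tz": 0,"roll": 0.02,"fingers": -1},
    {"tx": 0.06,"ty": -0.049,"tz": 0,"roll": 0.04,"fingers": -1},
    {"tx": 0.09,"ty": -0.073,"tz": 0,"roll": 0.06,"fingers": -1},
    {"tx": 0.12,"ty": -0.098,"tz": 0,"roll": 0.08,"fingers": -1},
    {"tx": 0.15,"ty": -0.122,"tz": 0,"roll": 0.1,"fingers": -1},
    {"tx": 0.18,"ty": -0.147,"tz": 0,"roll": 0.1,"fingers": -1},
    {"tx": 0.21,"ty": -0.171,"tz": 0,"roll": 0.1,"fingers": -1},
    {"tx": 0.24,"ty": -0.196,"tz": 0,"roll": 0.1,"fingers": -1},
  ],
)

```text
clock: 1.53
position: [0.5236, -0.0002, 0.1927]
orientation: [3.141, -0.0, 0.305]
ft_force: [1.0, -0.4, -0.6]
width: -0.0002
finger_force: 0.0
```

Emit:
drive_tool(
  plan=[
    {"tx": 0.028,"ty": -0.029,"tz": 0,"roll": 0,"fingers": -1},
    {"tx": 0.057,"ty": -0.058,"tz": 0,"roll": 0,"fingers": -1},
    {"tx": 0.086,"ty": -0.088,"tz": 0,"roll": 0,"fingers": -1},
    {"tx": 0.086,"ty": -0.088,"tz": 0.03,"roll": 0,"fingers": -1},
    {"tx": 0.086,"ty": -0.088,"tz": 0.06,"roll": 0,"fingers": -1},
    {"tx": 0.086,"ty": -0.088,"tz": 0.09,"roll": 0,"fingers": -1},
    {"tx": 0.086,"ty": -0.088,"tz": 0.105,"roll": 0,"fingers": -1},
    {"tx": 0.086,"ty": -0.088,"tz": 0.105,"roll": 0,"fingers": -1},
  ],
)

```text
clock: 2.2
position: [0.5749, 0.1074, 0.0822]
orientation: [-3.14, 0.009, 0.305]
ft_force: [-0.6, -0.0, -0.6]
width: 0.0004
finger_force: 0.0
```

Run:
```python
from h import *
s=monitor.sense(); p=s['position']; print(p,s['orientation'])
out=[]
for n in('scene','top'):
    c=cam(n); u0=proj(c,p); u=np.round(u0).astype(int); print(n,u0)
    x,y=max(u[0]-60,0),max(u[1]-70,0); im=cv2.resize(c['pixels'][y:y+140,x:x+100],(400,560),interpolation=cv2.INTER_CUBIC)[:,:,::-1].copy()
    cv2.drawMarker(im,tuple(int(v) for v in (u0-[x,y]+.5)*4),(255,0,255),0,12,1); out.append(im)
cv2.imwrite('pics/tip.png',np.hstack(out))
```

```text
[0.57487458 0.10742708 0.08218403] [-3.1397816   0.00865175  0.30513629]
scene [368.4870059  203.99876187]
top [272.30372179 236.72752394]
```

View pics/tip.png

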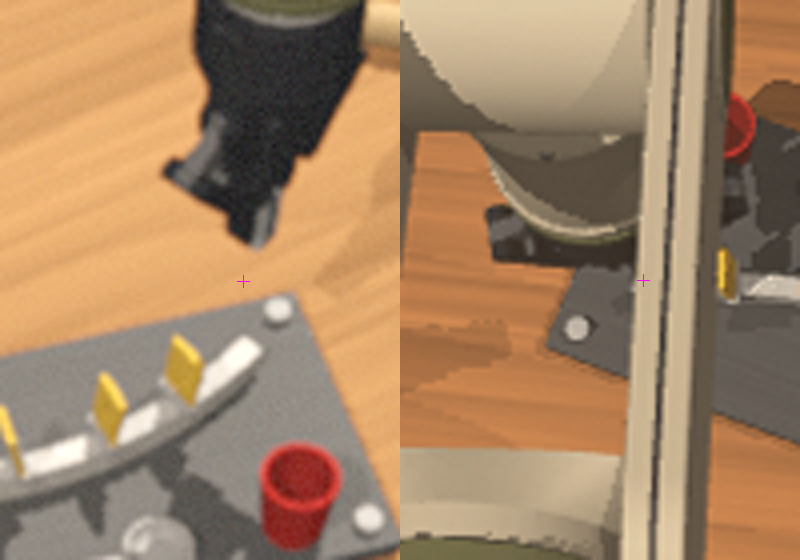

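The scene crop shows the fingertip at (255,248), about 8 image pixels above the marked TCP at (243,281). The arm was still settling, so I check again at rest.

Run:
```python
from h import *
s=monitor.sense(); print(s['clock'],s['position'],s['orientation'],s['width'])
c=cam('scene'); s=monitor.sense(); p=s['position']; print(s['clock'],p,s['orientation'],s['joint_positions'])
x,y,f=318,140,6
im=cv2.resize(c['pixels'][y:y+95,x:x+100],None,fx=f,fy=f,interpolation=cv2.INTER_CUBIC)[:,:,::-1].copy()
for dz in(0,.01,.02):
    cv2.drawMarker(im,tuple(int(v) for v in (proj(c,p+[0,0,dz])-[x,y]+.5)*f),(255,0,255),0,12,1)
cv2.imwrite('pics/tip2.png',im)
```

```text
2.3 [0.57828674 0.10755087 0.08743737] [-3.14128842e+00  1.43181159e-03  3.04766162e-01] 0.0001316468515042752
2.35 [0.57954354 0.10758411 0.08901293] [ 3.14130192e+00 -1.39306808e-03  3.04631648e-01] [9.65733241e-02 1.71567151e-01 1.63538686e+00 3.38159730e-06
 1.33321556e+00 1.36273741e+00]
```

View pics/tip2.png

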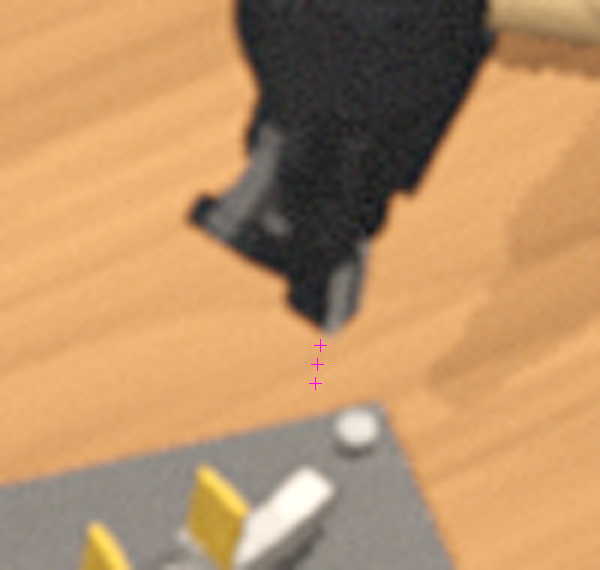

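The second look puts the lowest fingertip corner at crop (330,332), while the TCP projects to (315,383). The visible tip seems higher than the TCP, so I compare footprint corners numerically.

Run:
```python
from h import *
c=cam('scene'); s=monitor.sense(); p=s['position']; M=R.from_euler('xyz',s['orientation']).as_matrix(); print(s['clock'],p)
for dz in(0,.013,.026,.073):
    print(dz,[((proj(c,p+M@[a*.011,b*.0145,-dz])-[318,140]+.5)*6).round().astype(int).tolist() for a,b in((-1,-1),(-1,1),(1,1),(1,-1))])
x,y=318,140; g=c['pixels'][y:y+95,x:x+100].max(2)
m=(g<70).astype(np.uint8); N,l,st,ce=cv2.connectedComponentsWithStats(m)
i=1+np.argmax(st[1:,4]); ys,xs=np.where(l==i)
for r in range(20,60,3): print(r*6,(xs[ys==r]*6)[[0,-1]] if (ys==r).any() else None)
```

```text
2.4 [0.58018514 0.10764518 0.08980782]
0 [[319, 342], [264, 391], [315, 425], [369, 375]]
0.013 [[322, 317], [267, 366], [318, 401], [373, 351]]
0.026 [[325, 291], [269, 341], [321, 376], [376, 325]]
0.073 [[336, 195], [279, 245], [333, 281], [390, 230]]
120 [258 444]
138 [252 432]
156 [282 426]
174 [276 414]
192 [282 384]
210 [282 378]
228 [240 372]
246 [246 354]
264 [276 336]
282 [294 324]
300 [294 324]
318 [318 318]
336 None
354 None
```

Emit:
drive_tool(
  plan=[
    {"tx": 0,"ty": 0,"tz": 0.008,"roll": 0,"fingers": -1},
    {"tx": 0,"ty": 0,"tz": 0.016,"roll": 0,"fingers": -1},
    {"tx": 0,"ty": 0,"tz": 0.024,"roll": 0,"fingers": -1},
    {"tx": 0,"ty": 0,"tz": 0.032,"roll": 0,"fingers": -1},
    {"tx": 0,"ty": 0,"tz": 0.036,"roll": 0,"fingers": -1},
    {"tx": 0,"ty": 0,"tz": 0.036,"roll": 0,"fingers": -1},
    {"tx": 0,"ty": 0,"tz": 0.036,"roll": 0,"fingers": -1},
    {"tx": 0,"ty": 0,"tz": 0.036,"roll": 0,"fingers": -1},
  ],
)

```text
clock: 3.07
position: [0.579, 0.1076, 0.0519]
orientation: [3.142, -0.0, 0.305]
ft_force: [-0.9, -0.3, -0.1]
width: -0.0001
finger_force: 0.0
```

Run:
```python
from h import *
c=cam('scene'); s=monitor.sense(); p=s['position']; print(s['clock'],p,s['ft_force'])
x,y,f=300,160,6
im=cv2.resize(c['pixels'][y:y+95,x:x+120],None,fx=f,fy=f,interpolation=cv2.INTER_CUBIC)
im=np.clip(im.astype(float)*1.6,0,255).astype(np.uint8)[:,:,::-1].copy()
for dz in(0,.02): cv2.drawMarker(im,tuple(int(v) for v in (proj(c,p+[0,0,dz])-[x,y]+.5)*f),(255,0,255),0,12,1)
cv2.imwrite('pics/tip3.png',im)
```

```text
3.1167 [0.57916825 0.10764314 0.05215501] [-0.06057259 -0.14729876 -0.12147636]
```

View pics/tip3.png

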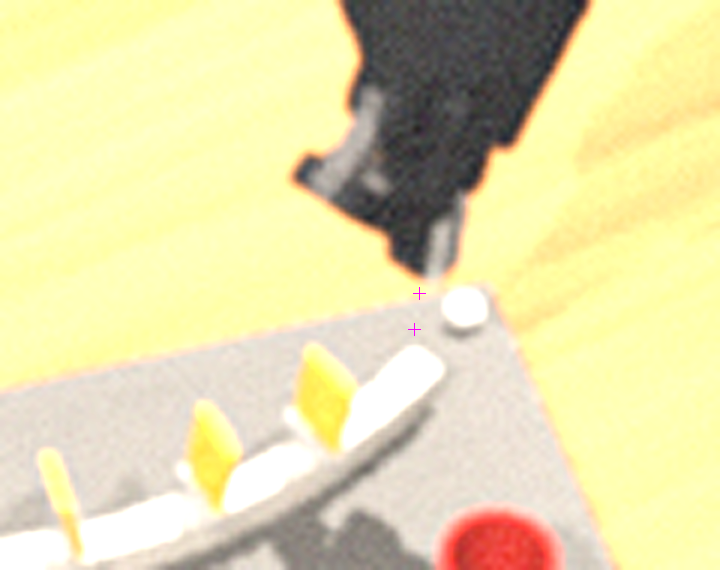

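The scene crop shows the fingertip end near (425,255) with the projected TCP at (415,330), so the offset persists. I compare with the top view and the gripper's axis there.

Run:
```python
from h import *
c=cam('top'); k=cam('scene'); s=monitor.sense(); p=s['position']; print(s['clock'],p)
print('nadir',proj(c,[*c['xyz'][:2],.0]))
for z in(.0,.05,.09): print(z,plane(k,(300+425/6,160+255/6),z).round(3))
ims=[]
for cc,(x,y,w,h) in((c,(215,170,100,140)),(k,(330,120,100,140))):
    f=4
    im=cv2.resize(cc['pixels'][y:y+h,x:x+w],None,fx=f,fy=f,interpolation=cv2.INTER_CUBIC)
    im=np.clip(im.astype(float)*1.6,0,255).astype(np.uint8)[:,:,::-1].copy()
    for dz in(0,.02,.073,.15,.2): cv2.drawMarker(im,tuple(int(v) for v in (proj(cc,p+[0,0,dz])-[x,y]+.5)*f),(255,0,255),0,12,1)
    ims.append(im)
cv2.imwrite('pics/top2.png',np.hstack(ims))
```

```text
3.2167 [0.57921725 0.10766463 0.05226381]
nadir [319.49935521 356.58794741]
0.0 [0.521 0.156 0.   ]
0.05 [0.553 0.13  0.05 ]
0.09 [0.579 0.11  0.09 ]
```

View pics/top2.png

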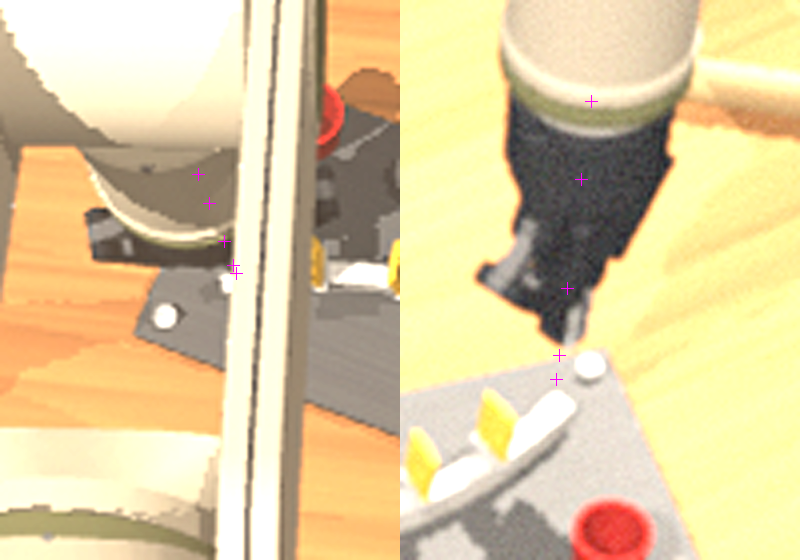

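The top view hides the tip behind the arm link. In the scene view the fingers end near (570,340), on the vertical line through the TCP. Either the finger is drawn higher or the TCP is right, and a slow sweep at this height is safe in both cases, so I compute the stroke.

```bash
cat > w.py <<'E'
from h import *
import sys
def T(a,z):
    ctr=np.array([.5833,-.0287]); Y=np.array([.2514,.9679]); X=np.array([Y[1],-Y[0]])
    return np.r_[ctr-X*.25*(1-np.cos(a))+Y*.25*np.sin(a),z]
a0,a1,z,n=[float(v) for v in sys.argv[1:5]]
s=monitor.sense(); p=s['position']; M=R.from_euler('xyz',s['orientation']).as_matrix(); yaw=s['orientation'][2]
if len(sys.argv)>5: p=T(a0,float(sys.argv[5])); yaw=-.254+a0; M=R.from_euler('xyz',[np.pi,0,yaw]).as_matrix()
print(s['clock'],s['position'],yaw)
for a in np.linspace(a0,a1,int(n)+1)[1:]:
    d=M.T@(T(a,z)-p); print(dict(tx=round(d[0],3),ty=round(d[1],3),tz=round(d[2],3),roll=round(yaw+.254-a,2)))
E
python3 w.py .55 .30 .050 8
```

```text
3.2167 [0.57921725 0.10766463 0.05226381] 0.304871260378752
{'tx': np.float64(0.001), 'ty': np.float64(0.009), 'tz': np.float64(0.002), 'roll': np.float64(0.04)}
{'tx': np.float64(0.0), 'ty': np.float64(0.017), 'tz': np.float64(0.002), 'roll': np.float64(0.07)}
{'tx': np.float64(-0.0), 'ty': np.float64(0.024), 'tz': np.float64(0.002), 'roll': np.float64(0.1)}
{'tx': np.float64(-0.001), 'ty': np.float64(0.032), 'tz': np.float64(0.002), 'roll': np.float64(0.13)}
{'tx': np.float64(-0.002), 'ty': np.float64(0.04), 'tz': np.float64(0.002), 'roll': np.float64(0.17)}
{'tx': np.float64(-0.004), 'ty': np.float64(0.048), 'tz': np.float64(0.002), 'roll': np.float64(0.2)}
{'tx': np.float64(-0.005), 'ty': np.float64(0.055), 'tz': np.float64(0.002), 'roll': np.float64(0.23)}
{'tx': np.float64(-0.007), 'ty': np.float64(0.063), 'tz': np.float64(0.002), 'roll': np.float64(0.26)}
```

Emit:
drive_tool(
  plan=[
    {"tx": 0.001,"ty": 0.009,"tz": 0.002,"roll": 0.04,"fingers": -1},
    {"tx": 0,"ty": 0.017,"tz": 0.002,"roll": 0.07,"fingers": -1},
    {"tx": 0,"ty": 0.024,"tz": 0.002,"roll": 0.1,"fingers": -1},
    {"tx": -0.001,"ty": 0.032,"tz": 0.002,"roll": 0.13,"fingers": -1},
    {"tx": -0.002,"ty": 0.04,"tz": 0.002,"roll": 0.17,"fingers": -1},
    {"tx": -0.004,"ty": 0.048,"tz": 0.002,"roll": 0.2,"fingers": -1},
    {"tx": -0.005,"ty": 0.055,"tz": 0.002,"roll": 0.23,"fingers": -1},
    {"tx": -0.007,"ty": 0.063,"tz": 0.002,"roll": 0.26,"fingers": -1},
  ],
)

```text
clock: 3.88
position: [0.5911, 0.0447, 0.0498]
orientation: [-3.141, -0.0, 0.042]
ft_force: [0.5, 0.4, -0.2]
width: 0.0003
finger_force: 0.0
```

```bash
python3 - <<'E'
from h import *
k=cam('scene'); s=monitor.sense(); p=s['position']; print(s['clock'],p,s['ft_force'])
x,y,f=220,130,4
im=cv2.resize(k['pixels'][y:y+145,x:x+195],None,fx=f,fy=f,interpolation=cv2.INTER_CUBIC)
im=np.clip(im.astype(float)*1.4,0,255).astype(np.uint8)[:,:,::-1].copy()
cv2.drawMarker(im,tuple(int(v) for v in (proj(k,p)-[x,y]+.5)*f),(255,0,255),0,12,1)
cv2.imwrite('pics/s1.png',im)
E
python3 w.py .30 .05 .050 8
```

```text
3.9333 [0.59123221 0.04314721 0.04977735] [ 0.80040077 -0.86487703 -0.28442704]
3.9333 [0.59123221 0.04314721 0.04977735] 0.03931015708063956
{'tx': np.float64(-0.0), 'ty': np.float64(0.005), 'tz': np.float64(-0.0), 'roll': np.float64(0.02)}
{'tx': np.float64(-0.0), 'ty': np.float64(0.013), 'tz': np.float64(-0.0), 'roll': np.float64(0.06)}
{'tx': np.float64(-0.001), 'ty': np.float64(0.021), 'tz': np.float64(-0.0), 'roll': np.float64(0.09)}
{'tx': np.float64(-0.002), 'ty': np.float64(0.029), 'tz': np.float64(-0.0), 'roll': np.float64(0.12)}
{'tx': np.float64(-0.003), 'ty': np.float64(0.036), 'tz': np.float64(-0.0), 'roll': np.float64(0.15)}
{'tx': np.float64(-0.004), 'ty': np.float64(0.044), 'tz': np.float64(-0.0), 'roll': np.float64(0.18)}
{'tx': np.float64(-0.006), 'ty': np.float64(0.052), 'tz': np.float64(-0.0), 'roll': np.float64(0.21)}
{'tx': np.float64(-0.007), 'ty': np.float64(0.059), 'tz': np.float64(-0.0), 'roll': np.float64(0.24)}
```

View pics/s1.png

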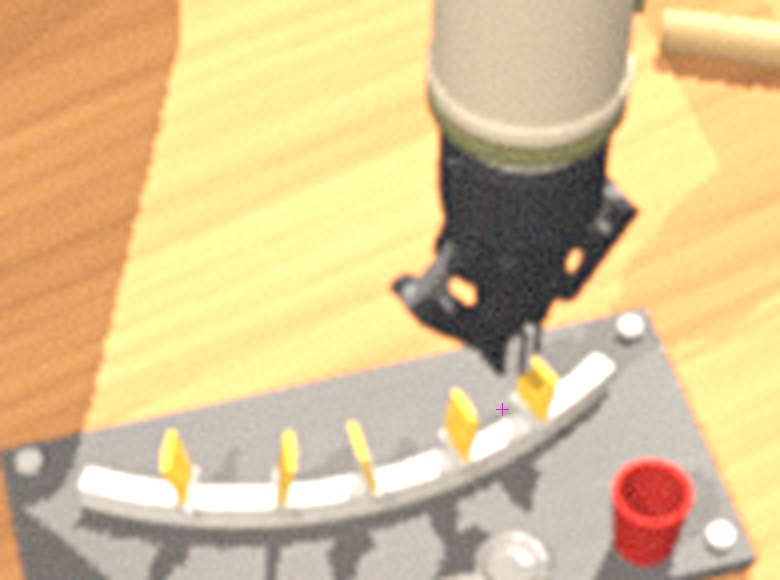

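Stop5 is still upright at (540,390), and the fingertip near (515,365) is above it or behind it. So the real tip is not at the reported TCP. I resolve the occlusion from raw pixels.

Run:
```python
from h import *
k=cam('scene'); s=monitor.sense(); print(s['clock'],s['position'],s['ft_force'])
cv2.imwrite('pics/now_scene.png',k['pixels'][:,:,::-1])
h=cv2.cvtColor(k['pixels'],cv2.COLOR_RGB2HSV).astype(int)
print('hdr cols 336..372')
for v in range(206,240):
    print(v,''.join(('Y' if b>110 else 'y') if (S>120 and 15<H<36) else '#' if b<55 else '+' if b<110 else 'o' if b<165 else '.' for H,S,b in h[v,336:373]))
# light direction from initial picture: hinge/top of stop 3 vs shadow tip (crop coordinates of z_top)
c=cv2.imread('pics/top.png'); 
t=cam('top'); L=[]
for (su,sv),xy in(((280,180),(.5897,.0626)),((357,185),(.5907,.0167)),((457,208),(.5833,-.0287)),((515,240),(.5677,-.0719)),((605,303),(.5444,-.1115))):
    g=plane(t,(240+su/4,180+sv/4),.012); L.append((g[:2]-xy)/.058)
print(np.round(L,2))
```

```text
3.9833 [0.59114162 0.04397632 0.04976344] [-0.6191882   0.05040652 -0.16957062]
hdr cols 336..372
206 oo+#################+o.....YYY....Y..
207 ########+###########o...YY...YYY.....
208 ####################o.Y.....Y........
209 ###################+....YY..........o
210 ###############++#+o...........oooooo
211 #############++++++.........ooooooooo
212 #############++oo++o...oooooooooooooo
213 ############+++oo++oooooooooooooooooo
214 ###########++++oo++oooooooooooooooooo
215 ##########+oo++oo++oooooooooooooooooo
216 ++#######+ooo++oo++oooooooooooooooooo
217 o+++#####++oo++oo++oooooooooooooooooo
218 ooo+#####+ooo++oooooooooooooooo....oo
219 oooo+####+ooo++ooY..oooooooooo......o
220 oooo++###+ooo++o.YY..oooooooo........
221 ooooo++##+ooo++ooYYY..oooooo.........
222 oooooo++#+ooo++ooYYYY.ooooo..........
223 ooooooo++oooo+ooYYYYYY.ooo...........
224 ooooooooooooooYYYYYYYYY.............o
225 ooooooooooooo.YYYYYYYYY............oo
226 ooooooooooooo.YYYYYYYY............ooo
227 oooooooooooo..YYYYYYYY..........ooooo
228 .oooooooooo...YYYYYYYY.........oooo+o
229 ..ooooooooo...YYYYYYYY........oooo+oo
230 Y.oooooooooo...YYYYYY........ooo++ooo
231 YY.oooooooooo...YYYYY......oooo+++ooo
232 YY.ooooooooooo...YYYY.....oooo+++oooo
233 YY.ooooooooooooo..YYY...ooooo+++ooooo
234 YYYooooooo.........Y...ooooo+++oooooo
235 YYY.oooo..........o..oooooo+++ooooooo
236 YYYYoo...........oooooooo+++ooooooooo
237 YYYo.............ooooooo+++oooooooooo
238 YYY.............ooooooo++++oooooooooo
239 YY............ooooooo++++oooooooooooo
[[ 0.65 -0.5 ]
 [ 0.67 -0.47]
 [ 0.68 -0.69]
 [ 0.69 -0.54]
 [ 0.56 -0.79]]
```

Run:
```python
from h import *
i=cv2.imread('pics/scene.png')[:,:,::-1]; h=cv2.cvtColor(np.ascontiguousarray(i),cv2.COLOR_RGB2HSV).astype(int)
for v in range(215,232): print(v,''.join('Y' if (S>120 and 15<H<36) else '.' for H,S,b in h[v,336:373]))
k=cam('scene'); p=monitor.sense()['position']; print(p)
for z in (.05,.07,.08,.085,.09,.095): print(z,plane(k,(348,219.5),z).round(4), proj(k,[p[0],p[1],z]).round(1))
```

```text
215 .....................................
216 .....................................
217 .....................................
218 ...............YY....................
219 ...............YYY...................
220 ...............YYYY..................
221 ...............YYYYY.................
222 ..............YYYYYYY................
223 ..............YYYYYYYY...............
224 ..............YYYYYYYYY..............
225 ..............YYYYYYYYY..............
226 .............YYYYYYYYY...............
227 ..............YYYYYYYY...............
228 ..............YYYYYYYY...............
229 ..............YYYYYYYY...............
230 Y..............YYYYYY................
231 YY..............YYYYY................
[0.59097853 0.04519458 0.04969202]
0.05 [0.5675 0.0646 0.05  ] [346.  231.3]
0.07 [0.58   0.0557 0.07  ] [346.4 225.4]
0.08 [0.5862 0.0513 0.08  ] [346.7 222.4]
0.085 [0.5893 0.0491 0.085 ] [346.8 220.9]
0.09 [0.5925 0.0469 0.09  ] [346.9 219.3]
0.095 [0.5956 0.0447 0.095 ] [347.  217.8]
```

The finger now covers the stop's upper-left pixels, so it is in front of the stop and above it. The real tip sits about 38 mm above the reported TCP. I go back to the start, then lower further.

```bash
python3 w.py .30 .55 .050 4
```

```text
4.0833 [0.59097853 0.04519458 0.04969202] 0.044569646634716964
{'tx': np.float64(-0.0), 'ty': np.float64(-0.016), 'tz': np.float64(-0.0), 'roll': np.float64(-0.06)}
{'tx': np.float64(-0.002), 'ty': np.float64(-0.032), 'tz': np.float64(-0.0), 'roll': np.float64(-0.13)}
{'tx': np.float64(-0.004), 'ty': np.float64(-0.047), 'tz': np.float64(-0.0), 'roll': np.float64(-0.19)}
{'tx': np.float64(-0.008), 'ty': np.float64(-0.062), 'tz': np.float64(-0.0), 'roll': np.float64(-0.25)}
```

Emit:
drive_tool(
  plan=[
    {"tx": 0,"ty": -0.016,"tz": 0,"roll": -0.06,"fingers": -1},
    {"tx": -0.002,"ty": -0.032,"tz": 0,"roll": -0.13,"fingers": -1},
    {"tx": -0.004,"ty": -0.047,"tz": 0,"roll": -0.19,"fingers": -1},
    {"tx": -0.008,"ty": -0.062,"tz": 0,"roll": -0.25,"fingers": -1},
    {"tx": -0.008,"ty": -0.062,"tz": 0.008,"roll": -0.25,"fingers": -1},
    {"tx": -0.008,"ty": -0.062,"tz": 0.016,"roll": -0.25,"fingers": -1},
    {"tx": -0.008,"ty": -0.062,"tz": 0.024,"roll": -0.25,"fingers": -1},
    {"tx": -0.008,"ty": -0.062,"tz": 0.03,"roll": -0.25,"fingers": -1},
  ],
)

```text
clock: 4.75
position: [0.5795, 0.1064, 0.018]
orientation: [-3.141, 0.002, 0.294]
ft_force: [0.1, -0.0, -1.0]
width: 0.0002
finger_force: 0.0
```

Emit:
drive_tool(
  plan=[
    {"tx": 0,"ty": 0,"tz": 0,"roll": 0,"fingers": -1},
    {"tx": 0,"ty": 0,"tz": 0,"roll": 0,"fingers": -1},
    {"tx": 0,"ty": 0,"tz": 0,"roll": 0,"fingers": -1},
  ],
)

```text
clock: 5.0
position: [0.5804, 0.1065, 0.0197]
orientation: [3.142, -0.0, 0.294]
ft_force: [0.1, -0.1, 0.0]
width: 0.0002
finger_force: 0.0
```

Run:
```python
from h import *
k=cam('scene'); s=monitor.sense(); p=s['position']; print(s['clock'],p,s['orientation'][2],s['ft_force'])
for z in (.02,.03,.05,.055,.06,.065): print(z,proj(k,[p[0],p[1],z]).round(1))
h=cv2.cvtColor(k['pixels'],cv2.COLOR_RGB2HSV).astype(int)
for v in range(195,232):
    print(v,''.join(('Y' if b>110 else 'y') if (S>120 and 15<H<36) else '#' if b<55 else '+' if b<100 else 'o' if b<165 else '.' for H,S,b in h[v,346:386]))
```

```text
5.05 [0.58065773 0.10662863 0.0200528 ] 0.2940900021080137 [-0.6823903  -1.25913574  0.30739513]
0.02 [367.4 224.4]
0.03 [367.8 221.6]
0.05 [368.5 215.8]
0.055 [368.7 214.3]
0.06 [368.9 212.8]
0.065 [369.1 211.3]
195 .YYY.YY...oooo++##################+++o..
196 YY...Y..oooooo+++################+ooo...
197 Y...o.ooooooo++++################o....Y.
198 Y..o+++ooooo+++++################o...YYY
199 Y.o++++ooooo+++++################o.YY..Y
200 ..o#++ooooo++++++###############+..YY.Y.
201 ..o++ooooo++++oo+###############o...YY.Y
202 Y..o+oooo++##++o++########+####o.Y.Y.Y..
203 Y...oooo+++###+++###########++o.........
204 YYY...oo++++###++###########+oo...Y.....
205 Y......o+++#################+oo.........
206 ..Y.....o+#################++oo.........
207 .Y..Y....oo+##############+++oo.........
208 Y.YY....Y..oo++##########+o++oo..ooo....
209 ..............o++#######+ooo+o....oo....
210 .Y.........Y...oo+######+ooooo.....oo...
211 .......Y........o+#####++oo+o......oo...
212 ...Y.........oooo+######ooo+oo.....oo...
213 .........oooooooo++####+ooo+oo....oooo..
214 ....oooooooooooooo++###+ooo++oooooooooo.
215 oooooooooooooooooooo+##+ooooo++++oooooo.
216 ooooooooooooooooooooo+++ooooooooooooooo.
217 ooooo..oooooooooooooooooooooooooooooooo.
218 oooo.YY..oooooooooooo....ooooooooooooooo
219 oooo.YYY..oooooooooo.......ooooooooooooo
220 oooo.YYYY..oooooooo.........oooooooooooo
221 oooo.YYYYY..oooooo..........oooooooooooo
222 ooooYYYYYYY.ooooo...........oooooooooooo
223 ooooYYYYYYYY.ooo...........ooooooooooooo
224 ooooYYYYYYYYYo............oooooooooooooo
225 ooo.YYYYYYYYY............ooooooooooooooo
226 ooo.YYYYYYYY...........ooooooooooooooooo
227 oo..YYYYYYYY..........oooooooooooooooooo
228 oo..YYYYYYYY......oooooooooooooooooooooo
229 o...YYYYYYYY.....ooooooooooooooooooooooo
230 oo...YYYYYY....oooooooo+oooooooooooooooo
231 oooo..YYYYY....ooooooo++oooooooooooooooo
```

```bash
python3 w.py .55 .30 .010 8
```

```text
5.05 [0.58065773 0.10662863 0.0200528 ] 0.2940900021080137
{'tx': np.float64(-0.0), 'ty': np.float64(0.007), 'tz': np.float64(0.01), 'roll': np.float64(0.03)}
{'tx': np.float64(-0.001), 'ty': np.float64(0.015), 'tz': np.float64(0.01), 'roll': np.float64(0.06)}
{'tx': np.float64(-0.001), 'ty': np.float64(0.023), 'tz': np.float64(0.01), 'roll': np.float64(0.09)}
{'tx': np.float64(-0.002), 'ty': np.float64(0.031), 'tz': np.float64(0.01), 'roll': np.float64(0.12)}
{'tx': np.float64(-0.003), 'ty': np.float64(0.038), 'tz': np.float64(0.01), 'roll': np.float64(0.15)}
{'tx': np.float64(-0.004), 'ty': np.float64(0.046), 'tz': np.float64(0.01), 'roll': np.float64(0.19)}
{'tx': np.float64(-0.006), 'ty': np.float64(0.054), 'tz': np.float64(0.01), 'roll': np.float64(0.22)}
{'tx': np.float64(-0.008), 'ty': np.float64(0.061), 'tz': np.float64(0.01), 'roll': np.float64(0.25)}
```

Emit:
drive_tool(
  plan=[
    {"tx": 0,"ty": 0.001,"tz": 0.005,"roll": 0.01,"fingers": -1},
    {"tx": 0,"ty": 0.007,"tz": 0.009,"roll": 0.03,"fingers": -1},
    {"tx": -0.001,"ty": 0.015,"tz": 0.01,"roll": 0.06,"fingers": -1},
    {"tx": -0.001,"ty": 0.023,"tz": 0.01,"roll": 0.09,"fingers": -1},
    {"tx": -0.002,"ty": 0.031,"tz": 0.01,"roll": 0.12,"fingers": -1},
    {"tx": -0.003,"ty": 0.038,"tz": 0.01,"roll": 0.15,"fingers": -1},
    {"tx": -0.004,"ty": 0.046,"tz": 0.01,"roll": 0.19,"fingers": -1},
    {"tx": -0.006,"ty": 0.054,"tz": 0.01,"roll": 0.22,"fingers": -1},
  ],
)

```text
clock: 5.72
position: [0.5906, 0.0527, 0.0099]
orientation: [-3.141, -0.001, 0.071]
ft_force: [0.4, 1.4, 1.3]
width: -0.0002
finger_force: 0.4
```

```bash
cat > v.py <<'E'
from h import *
import sys
k=cam('scene'); s=monitor.sense(); p=s['position']; print(s['clock'],p,s['orientation'][2],s['ft_force'])
u=proj(k,p+[0,0,.039]).round().astype(int); print('tip exp',u)
h=cv2.cvtColor(k['pixels'],cv2.COLOR_RGB2HSV).astype(int); a=int(sys.argv[1]) if len(sys.argv)>1 else u[0]-22
print('from col',a)
for v in range(u[1]-10,u[1]+24):
    print(v,''.join(('Y' if b>110 else 'y') if (S>120 and 15<H<36) else '#' if b<55 else '+' if b<100 else 'o' if b<165 else '.' for H,S,b in h[v,a:a+46]))
E
python3 v.py
```

```text
5.7667 [0.59065843 0.0512366  0.00995758] 0.06874819970623136 [ 0.2337957  -0.48317053  0.44484456]
tip exp [348 230]
from col 326
220 o++################+############+oooooo.......
221 oo+##+####################++++#+oooooo........
222 ooo+######################+ooo++ooooo.........
223 oooo++####################++oo+ooooo..........
224 oooooo++#################+++oo++ooo..........o
225 ooooooooo++############++o++oo+oo............o
226 ooooooooooo+++########++ooo+oo+o...........ooo
227 oooooo....oooo+++#####++ooo+ooo...........oooo
228 oooooo.YY..ooo.YYy####+oooo+oo...........ooooo
229 oooooo.YYY....YYYY+###+oooo+o...........oooooo
230 oooooo.YYYY..YYYYYy+##+ooo++o..........oooo+oo
231 ooooooYYYYYY.YYYYYY+##+ooo+oo........ooooo++oo
232 ooooooYYYYYY..YYYYYYy++ooooo........ooooo++ooo
233 ooooo.YYYYYY.ooYYYYYY+ooooo.......oooooo++oooo
234 ooooo.YYYYYYYoo.YYYYYYooooo......ooooo+++ooooo
235 ooooo.YYYYYYY.oo.YYYYYYooYY.....ooooo++ooooooo
236 ooooo.YYYYYYY.oo..YYYYYYYYYY...ooooo++oooooooo
237 oooo..YYYYYYY.oo....YYYYYYYo..oooo+++ooooooooo
238 ooo...YYYYYY....ooooo..oooooooooo+++oooooooooo
239 oooo...YYYYY....oooo...ooooooooo++oooooooooooo
240 ooooo..YYYYY....oooo..oooooooo+++ooooooooooooo
241 oooooo..YYYY...oooooooooooooo+++oooooooooooooo
242 o...ooo..YYY.oooooooooooooo+++oooooooooooooooo
243 .........YYYoooooooooooooo+++ooooooooooooooooo
244 ..........Y.oooooooooooo++++oooooooooooooooooo
245 ...........oooooooooooo++++ooooooooooooooooooo
246 ........ooooooooooooo++++++ooooooooooooooooooo
247 .......oooooooooooo++++++++ooooooooooooooooooo
248 .....ooooooooooo++++++++++++oooooooooooooooooo
249 ....oooooooooo+++++++++++++ooooooooooooooooooo
250 .ooooooooooo++++++++++++++oooooooooooooooooooo
251 oooooooooo+++++++++++++++ooooooooooooooooooooo
252 oooooooo+++++++++++++++++ooooooooooooooooooooo
253 ooooo+++++++++++++++++++oooooooooooooooooooooo
```

Stop5 is now lying over with a small force, so I continue the stroke.

```bash
python3 w.py .33 .10 .010 8
```

```text
5.7667 [0.59065843 0.0512366  0.00995758] 0.06874819970623136
{'tx': np.float64(0.0), 'ty': np.float64(0.005), 'tz': np.float64(-0.0), 'roll': np.float64(0.02)}
{'tx': np.float64(-0.0), 'ty': np.float64(0.013), 'tz': np.float64(-0.0), 'roll': np.float64(0.05)}
{'tx': np.float64(-0.001), 'ty': np.float64(0.02), 'tz': np.float64(-0.0), 'roll': np.float64(0.08)}
{'tx': np.float64(-0.001), 'ty': np.float64(0.027), 'tz': np.float64(-0.0), 'roll': np.float64(0.11)}
{'tx': np.float64(-0.002), 'ty': np.float64(0.034), 'tz': np.float64(-0.0), 'roll': np.float64(0.14)}
{'tx': np.float64(-0.003), 'ty': np.float64(0.041), 'tz': np.float64(-0.0), 'roll': np.float64(0.17)}
{'tx': np.float64(-0.005), 'ty': np.float64(0.048), 'tz': np.float64(-0.0), 'roll': np.float64(0.19)}
{'tx': np.float64(-0.006), 'ty': np.float64(0.055), 'tz': np.float64(-0.0), 'roll': np.float64(0.22)}
```

Emit:
drive_tool(
  plan=[
    {"tx": 0,"ty": 0.006,"tz": 0,"roll": 0.02,"fingers": -1},
    {"tx": 0,"ty": 0.013,"tz": 0,"roll": 0.05,"fingers": -1},
    {"tx": -0.001,"ty": 0.02,"tz": 0,"roll": 0.08,"fingers": -1},
    {"tx": -0.001,"ty": 0.027,"tz": 0,"roll": 0.11,"fingers": -1},
    {"tx": -0.002,"ty": 0.034,"tz": 0,"roll": 0.14,"fingers": -1},
    {"tx": -0.003,"ty": 0.041,"tz": 0,"roll": 0.17,"fingers": -1},
    {"tx": -0.005,"ty": 0.048,"tz": 0,"roll": 0.19,"fingers": -1},
    {"tx": -0.006,"ty": 0.055,"tz": 0,"roll": 0.22,"fingers": -1},
  ],
)

```text
clock: 6.43
position: [0.5881, -0.0025, 0.0097]
orientation: [3.141, 0.0, -0.147]
ft_force: [0.2, 0.1, 0.8]
width: -0.0003
finger_force: 0.3
```

```bash
python3 v.py; python3 w.py .11 -.12 .010 8
```

```text
6.4833 [ 0.58805483 -0.00372859  0.00963999] -0.15049534773011475 [-0.1335824  -0.37997248  0.89665505]
tip exp [325 241]
from col 303
231 +#############################++oooo..YYYYYYYY
232 o++######################++###+ooo..YYYYYYYYYY
233 oo+++###################++o++++oo.YYYYYYYYYYYY
234 oooooo++#############++++ooo+#ooo.YYYYYYYYYYYY
235 ooo..Yoo++####+######+o++ooo++ooooYYYYYYYYYYYY
236 ooo.YY.oo++++oo+####+ooo+ooo++oooooYYYYYYYYYYY
237 ooo.YYY.oooooooo####+ooo+ooo++ooooooYYYYYYYYYY
238 oooo.YY.ooooooooo###+ooo+ooo++oooooo.YYYYYYYYY
239 oooo.YY.ooooo..YYo##+ooo+ooo+oooo.ooo.YYYYYYYY
240 oooo.YYY.oooo.YYYY##+ooo+oooo......oo..YYYYYY.
241 ooooo.YY.oooooYYYY+#+ooo+oo.............YY.ooo
242 ooooo.YY.ooooo.YYYy++ooo+oo.Y...........oooooo
243 oooooo.Y.oooooo.YYYYoooo+o.YYY.........ooooooo
244 oooooo.Y..ooooooYYYYoooooYYYYY.......ooooooooo
245 oooooooYY.oooooo.YYYY.ooYYYYYYY....ooooooooooo
246 ooooooo.Y.ooo.....YYYYYYYYYYYYY....ooooooooo++
247 ooooooooY..........YYYYYYYYYYYY..ooooooooo++++
248 ooo...o.YY..........Y....ooooooooooooooo++++++
249 .........Y.............oooooooooooooo++++++
[... 942 characters left out ...]
p.float64(0.0), 'ty': np.float64(0.012), 'tz': np.float64(-0.0), 'roll': np.float64(0.05)}
{'tx': np.float64(-0.0), 'ty': np.float64(0.019), 'tz': np.float64(-0.0), 'roll': np.float64(0.08)}
{'tx': np.float64(-0.001), 'ty': np.float64(0.027), 'tz': np.float64(-0.0), 'roll': np.float64(0.11)}
{'tx': np.float64(-0.002), 'ty': np.float64(0.034), 'tz': np.float64(-0.0), 'roll': np.float64(0.14)}
{'tx': np.float64(-0.003), 'ty': np.float64(0.041), 'tz': np.float64(-0.0), 'roll': np.float64(0.17)}
{'tx': np.float64(-0.004), 'ty': np.float64(0.048), 'tz': np.float64(-0.0), 'roll': np.float64(0.19)}
{'tx': np.float64(-0.006), 'ty': np.float64(0.055), 'tz': np.float64(-0.0), 'roll': np.float64(0.22)}
```

Stop5 is flat and stop4 is going down. I carry on, with the last rows of each plan in the same pattern.

Emit:
drive_tool(
  plan=[
    {"tx": 0,"ty": 0.005,"tz": 0,"roll": 0.02,"fingers": -1},
    {"tx": 0,"ty": 0.012,"tz": 0,"roll": 0.05,"fingers": -1},
    {"tx": 0,"ty": 0.019,"tz": 0,"roll": 0.08,"fingers": -1},
    {"tx": -0.001,"ty": 0.027,"tz": 0,"roll": 0.11,"fingers": -1},
    {"tx": -0.002,"ty": 0.034,"tz": 0,"roll": 0.14,"fingers": -1},
    {"tx": -0.003,"ty": 0.041,"tz": 0,"roll": 0.17,"fingers": -1},
    {"tx": -0.004,"ty": 0.048,"tz": 0,"roll": 0.19,"fingers": -1},
    {"tx": -0.006,"ty": 0.055,"tz": 0,"roll": 0.22,"fingers": -1},
  ],
)

```text
clock: 7.15
position: [0.5743, -0.056, 0.0098]
orientation: [-3.142, -0.0, -0.367]
ft_force: [0.9, 0.0, 0.7]
width: 0.0001
finger_force: 0.5
```

```bash
python3 w.py -.11 -.34 .010 8
```

```text
7.15 [ 0.57432763 -0.05604064  0.0097882 ] -0.3674538247797241
{'tx': np.float64(0.0), 'ty': np.float64(0.006), 'tz': np.float64(-0.0), 'roll': np.float64(0.03)}
{'tx': np.float64(-0.0), 'ty': np.float64(0.013), 'tz': np.float64(-0.0), 'roll': np.float64(0.05)}
{'tx': np.float64(-0.001), 'ty': np.float64(0.02), 'tz': np.float64(-0.0), 'roll': np.float64(0.08)}
{'tx': np.float64(-0.001), 'ty': np.float64(0.027), 'tz': np.float64(-0.0), 'roll': np.float64(0.11)}
{'tx': np.float64(-0.002), 'ty': np.float64(0.035), 'tz': np.float64(-0.0), 'roll': np.float64(0.14)}
{'tx': np.float64(-0.003), 'ty': np.float64(0.042), 'tz': np.float64(-0.0), 'roll': np.float64(0.17)}
{'tx': np.float64(-0.005), 'ty': np.float64(0.049), 'tz': np.float64(-0.0), 'roll': np.float64(0.2)}
{'tx': np.float64(-0.006), 'ty': np.float64(0.056), 'tz': np.float64(-0.0), 'roll': np.float64(0.23)}
```

Emit:
drive_tool(
  plan=[
    {"tx": 0,"ty": 0.006,"tz": 0,"roll": 0.03,"fingers": -1},
    {"tx": 0,"ty": 0.013,"tz": 0,"roll": 0.05,"fingers": -1},
    {"tx": -0.001,"ty": 0.02,"tz": 0,"roll": 0.08,"fingers": -1},
    {"tx": -0.001,"ty": 0.027,"tz": 0,"roll": 0.11,"fingers": -1},
    {"tx": -0.002,"ty": 0.035,"tz": 0,"roll": 0.14,"fingers": -1},
    {"tx": -0.003,"ty": 0.042,"tz": 0,"roll": 0.17,"fingers": -1},
    {"tx": -0.005,"ty": 0.049,"tz": 0,"roll": 0.2,"fingers": -1},
    {"tx": -0.006,"ty": 0.056,"tz": 0,"roll": 0.23,"fingers": -1},
  ],
)

```text
clock: 7.82
position: [0.5482, -0.106, 0.0096]
orientation: [3.141, 0.0, -0.598]
ft_force: [0.2, 0.9, 0.1]
width: -0.0002
finger_force: 0.6
```

```bash
python3 v.py; python3 w.py -.34 -.54 .010 7
```

```text
7.8667 [ 0.5477304  -0.10696246  0.00954828] -0.6007538421362211 [-0.33637823 -2.31384187  0.09423102]
tip exp [270 248]
from col 248
238 ooo++###+++++#######+#################++oooooo
239 ooooo+++ooooo+#####+#+#######++######++ooooooo
240 ooooooooooo.YY+###++++######++++++#++ooooooooo
241 ooooooooooo.YYY##+ooo+++####+oooo+oooooooooooo
242 oooooooooooYYYY++ooooooo+###+ooooooooooooooooo
243 oooooooooooYYYY++ooo+ooo++##++oooooooooooooooo
244 oooooooooo.YYYY#+ooo+oooo+##+ooooooooooooooooo
245 oooooooooo.YYYY++ooo++ooo+##oY...ooooooooooooo
246 oooooooooooYYYY++oooo+ooo+#+YYYYYY.Y...oo..ooo
247 oooooooooooYYYY+#oooo+ooo+#+YYYYYYYYYYYY....oo
248 .....oooooooYYYy++ooo+ooo+#YYYYYYYYYYYYY....oo
249 .............YYYYoooo+ooo++YYYYYYYYYYYYY....oo
250 ..............YYYYooo+ooooYYYYYYYYYYYYYY......
251 ...............YYYooooooooYYYYYYYYYYYYYY......
252 ................YYooo.....YYYYYYYYYYYYYY......
253 ................YYYoo.....YYYYYYYYYYYYYY......
254 ................YYYo......YYYYYYYYYYYYYY......
255 .................Yoo......YYYYYYYYYYYYYY......
256 ooooooo...........ooo........YYYYYYYYYYY....
[... 841 characters left out ...]
p.float64(-0.0), 'ty': np.float64(0.006), 'tz': np.float64(-0.0), 'roll': np.float64(0.02)}
{'tx': np.float64(-0.0), 'ty': np.float64(0.013), 'tz': np.float64(-0.0), 'roll': np.float64(0.05)}
{'tx': np.float64(-0.001), 'ty': np.float64(0.02), 'tz': np.float64(-0.0), 'roll': np.float64(0.08)}
{'tx': np.float64(-0.001), 'ty': np.float64(0.027), 'tz': np.float64(-0.0), 'roll': np.float64(0.11)}
{'tx': np.float64(-0.002), 'ty': np.float64(0.034), 'tz': np.float64(-0.0), 'roll': np.float64(0.14)}
{'tx': np.float64(-0.003), 'ty': np.float64(0.041), 'tz': np.float64(-0.0), 'roll': np.float64(0.16)}
{'tx': np.float64(-0.005), 'ty': np.float64(0.048), 'tz': np.float64(-0.0), 'roll': np.float64(0.19)}
```

Emit:
drive_tool(
  plan=[
    {"tx": 0,"ty": 0.006,"tz": 0,"roll": 0.02,"fingers": -1},
    {"tx": 0,"ty": 0.013,"tz": 0,"roll": 0.05,"fingers": -1},
    {"tx": -0.001,"ty": 0.02,"tz": 0,"roll": 0.08,"fingers": -1},
    {"tx": -0.001,"ty": 0.027,"tz": 0,"roll": 0.11,"fingers": -1},
    {"tx": -0.002,"ty": 0.034,"tz": 0,"roll": 0.14,"fingers": -1},
    {"tx": -0.003,"ty": 0.041,"tz": 0,"roll": 0.16,"fingers": -1},
    {"tx": -0.005,"ty": 0.046,"tz": 0,"roll": 0.19,"fingers": -1},
    {"tx": -0.005,"ty": 0.046,"tz": 0,"roll": 0.19,"fingers": -1},
  ],
)

```text
clock: 8.53
position: [0.5179, -0.1415, 0.0096]
orientation: [3.141, 0.0, -0.789]
ft_force: [-0.6, 0.1, 0.0]
width: 0.0001
finger_force: 0.3
```

Emit:
drive_tool(
  plan=[
    {"tx": 0,"ty": 0.004,"tz": -0.01,"roll": 0,"fingers": -1},
    {"tx": 0,"ty": 0.008,"tz": -0.03,"roll": 0,"fingers": -1},
    {"tx": 0,"ty": 0.01,"tz": -0.06,"roll": 0,"fingers": -1},
    {"tx": -0.01,"ty": 0.03,"tz": -0.09,"roll": 0,"fingers": -1},
    {"tx": -0.02,"ty": 0.06,"tz": -0.12,"roll": 0,"fingers": -1},
    {"tx": -0.03,"ty": 0.09,"tz": -0.14,"roll": 0,"fingers": -1},
    {"tx": -0.03,"ty": 0.11,"tz": -0.14,"roll": 0,"fingers": -1},
    {"tx": -0.03,"ty": 0.11,"tz": -0.14,"roll": 0,"fingers": -1},
  ],
)

```text
clock: 9.2
position: [0.419, -0.1999, 0.1527]
orientation: [3.141, -0.005, -0.787]
ft_force: [-0.4, 0.8, -0.8]
width: -0.0001
finger_force: 0.0
```

Run:
```python
from h import *
k=cam('scene'); t=cam('top'); s=monitor.sense(); print(s['clock'],s['position'],s['ft_force'])
a=cv2.resize(k['pixels'][200:320,210:410],(800,480))*1; b=cv2.resize(t['pixels'][180:310,240:430],(0,0),fx=2,fy=2)
im=np.zeros((600,800,3),np.uint8); a=cv2.resize(a,(560,336)); im[:336,:560]=a; im[338:598,:380]=b
cv2.imwrite('pics/fin.png',im[:,:,::-1])
for n,c in(('scene',k),('top',t)):
    d=np.abs(cv2.imread(f'pics/{n}.png')[:,:,::-1].astype(int)-c['pixels']).max(2)
    print(n,'changed px near cup/socket/spoon:',[int((d[y:y+h,x:x+w]>60).sum()) for x,y,w,h in({'scene':((370,243,26,30),(246,274,26,30),(292,262,68,26)),'top':((281,188,22,24),(385,228,24,24),(312,204,58,30))}[n])])
```

```text
9.3 [ 0.41999042 -0.19765237  0.15053037] [-0.6140107  -0.51317111 -0.3182683 ]
scene changed px near cup/socket/spoon: [0, 0, 12]
top changed px near cup/socket/spoon: [0, 0, 10]
```

View pics/fin.png

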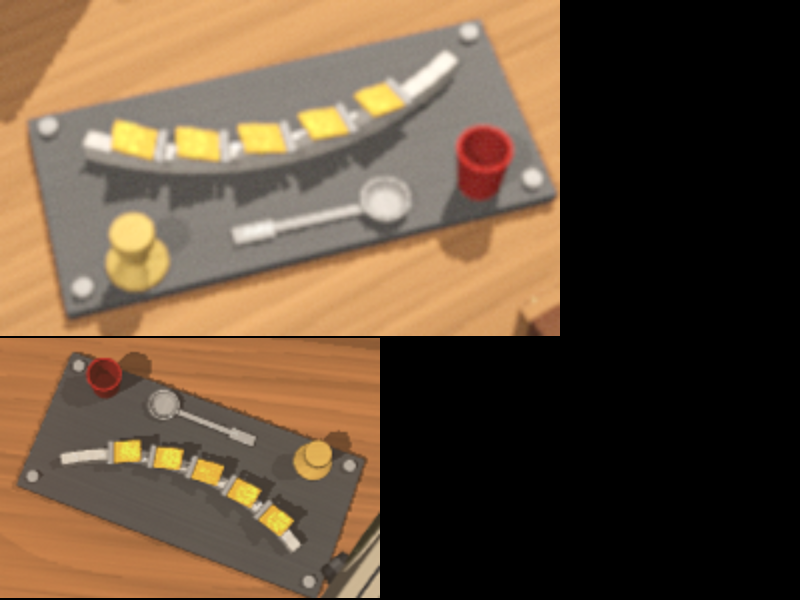

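All five stops lie flat towards the socket, from scene crop (380,100) to (135,140). The cup, socket and spoon are unmoved and the arm is clear.

```bash
python3 -c "
from bench import job; print(job.hand_in())"
```

```text
the job is handed in; nothing more can be done
None
```

All five stops were folded flat towards the brass socket's end in order from the red cup, the cup, socket and spoon did not move, the arm ended clear, and the job is handed in at about 9 s; the hand-in returned no verdict.

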